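Reference puck on the reading dome, sprung ring arm held at its stop

ROBOT

A 6-joint arm with a two-finger parallel gripper is mounted at the origin on the work surface. World frame = base frame: x ahead of the robot, y to its left, z up, the work surface at z = 0. Lengths are in m, angles in rad, forces in N, time in s.
With the tool pointing down it reaches from about 0.35 to 0.85 m from the base axis. Payload 8.1 kg.
Tool frame: the origin (TCP) lies at the very end of the fingers, on their centre line; the grasp point (between the pads) lies 19 mm behind it; z points along the fingers, y is the line along which they close (so a half turn about z gives the same grasp; the last joint's range is limited). The gripper opens to 93 mm and grips with 3 to 60 N. Pads are 15 mm wide; open, the fingers measure 128 mm over their backs; the gripper's body (75 mm by 188 mm) begins 65 mm behind the grasp point.
Start: joints at [-1.333, 0.13, 1.488, -0, 1.523, -0.085], TCP at [0.19, -0.569, 0.219] pointing down, gripper open.
Joint ranges: [-2.96, 2.96], [-0.89, 2.26], [0.02, 2.5], [-1.34, 4.48], [0, 2.73], [-2.66, 2.66]. Speed limits (rad/s): [2.39, 2.39, 2.79, 3.14, 3.14, 3.14].

INTERFACE

Orientations are given as a unit quaternion [w, x, y, z].
In Python, from workcell import env gives the robot as it stands.
- The arm moves only by the shell command python3 -m jog 'ROWS' [FORCE]. ROWS is JSON, a list of rows, each a list of 7 numbers: the opening, from 0 (shut) to 1 (fully open), then the shift along the tool's x, y, z normalised to -1 to 1, where 1 is 100 cm, then the turn, a rotation vector about the tool's x, y, z normalised to -1 to 1, where 1 is 360 degrees. A call has 1 to 12 rows; each row is the pose to reach, as a shift and turn from the pose commanded when the call began, along the tool's axes at that moment, turning the shorter way round; what a row does not reach only later rows make up. A row lasts 1/10 s, in which the tool goes at most 50 mm and 8.59 degrees, less where a joint would pass 70% of its speed; a pose out of reach is approached as far as the arm can. A call with a number of a shift or a turn outside -1 to 1 is refused whole. A call with a gripper value outside its range is refused whole. The fingers move at their own pace and stop on an object; FORCE is the grip in N (left out, the last holds). Time passes only in rows, so rows that repeat a pose let the fingers close. It gives the time, the measured TCP pose, the force, the opening and the grip force at its end, in the units of the state.
- env.get_obs(): the state, without advancing time (a new reading comes with each control period).
- env.camera(name): name is "scene" or "top" or "wrist"; returns (picture, depth): 384x512x3 uint8, red, green, blue; 384x512 float32, m along the optical axis (not along the pixel's ray), 0 where there is no reading.
- env.camera_info(name): a dict with "intrinsics" (3x3 intrinsics, pixels), "world_from_camera" (4x4, takes a point from camera to world coordinates); the wrist camera has in their place "T_tool_cam" (4x4, takes a point from camera to tool coordinates, whose origin is the TCP and whose axes are the flange's). Camera axes: x right, y down, z forward; pixel columns grow to the right and rows downward; lengths in m; the calibration is good to about 2 mm. A picture is of the moment at which its call begins: read the wrist's pose just before it. camera_info takes no time and is no camera call.
- env.job_done(): hands the job in; it is judged then, once.
The state is a dict: "clock": time; "q": joint angles; "joint_velocities": joint speeds; "effort": joint torques, N m; "tool_pos": TCP position; "eef_rot": TCP orientation; "contact_force": force on the tool from outside, world axes, zero at the start; "ft_torque": the same for the moment, N m; "opening": opening from 0.0 (shut) to 1.0 (fully open); "grip_force": force on a finger pad.
Only numpy, scipy, OpenCV 4.12 (cv2) and the standard library are available. Lean on these libraries where they do the work, as an engineer would, in place of code of your own. Each camera call takes 0.05 s, during which the arm holds its last target. There are 200 camera calls.

TASK

Take a reference reading at the cytometer bench: first balance the round metal puck flat on the very top of the white dome and let go of it, leaving it standing there by itself. Then swing the sprung ring arm forward over the dome, against its spring and all the way to its stop, so that the ring comes over the puck, and finish while still holding it there: the arm springs back if let go. Do not knock the puck off its balance, and leave the square metal block and the screw-cap jar where they are.

Things in the scene. Friction and masses are not known exactly. Their poses are not given: they have to be found in the camera images.
- puck: Loose solid aluminium disc, 40 mm diameter, 24 mm tall, 50 to 100 g, with a thin grey inlay on its flat top; stands flat on the table at the start. Origin: centre of its underside, z up.
- stand: Fixed reading stand, place and yaw vary: grey plate 180 (x) by 250 (y) by 12 mm, origin centre of its underside. On its -y half the white dome: sphere top, radius 45 mm, centre 25 mm above the table, black collar (102 mm wide, 22 mm high) round its foot. On its +y half, 130 mm away, the 44 mm square hanger block, 90 mm high, with sprung pivot body and a stop lug (129 mm high) at its -y, +x corner.
- dome_top (a point): Highest point of the white dome, 70 mm above the table, where the puck's underside centre belongs. Axes as the stand's.
- pivot (a point): On the vertical pivot axis of the swing arm, 115 mm above the table, at the height of the arm's underside. Axes as the stand's.
- swing: Swing arm: level aluminium bar 18 mm wide, 12 thick, underside 115 mm above the table (21 mm over a puck on the dome). Origin on the pivot axis at the underside; own x runs out along the arm. At x = 80 mm a black upright round post, 14 mm diameter, 127 to 177 mm above the table, to grip or push; at x = 130 mm an open black ring, 68 mm outside, 54 mm inside, 14 mm tall.
- post (a point): Point on the axis of the upright post of the swing arm, 80 mm from the pivot, 152 mm above the table (mid-height of the post). It moves with the arm.
- swing_angle (a joint): Angle of the swing arm, rad: 0 at rest, spring-held, pointing to the robot's side of the stand; grows anticlockwise seen from above to the rigid stop at 1.2, where the arm points along the stand's -y and the ring is centred over the dome. The spring resists with about 0.1 N m at 0 and 0.45 N m at the stop (1.3 N and 5.6 N at the post) and swings the arm back when let go.
- cuvette_block: Bystander: loose square aluminium block, 44 by 44 by 30 mm, with a small black square on top; origin at the centre of its underside. Stands 95 mm or more from the puck, centre to centre; leave alone.
- jar: Bystander: loose whitish translucent screw-cap jar, 56 mm diameter, 75 mm tall, origin at the centre of its underside, on the far side of the stand; leave alone.
- vortex_mixer: Fixed bystander: pale green mixer, 130 by 150 mm, 150 mm tall with its rubber cup, to the left of the stand; origin at the centre of its underside.
There are look-alikes about, which are no part of the job. What is shaped like the puck but yellow is not meant.

How it is judged:
By the outcome, as a careful person would: the job done as asked, in the order asked, and still so for the second after the job is handed in, while the arm keeps its last pose, push and grip.
It also fails if it takes over 56 s, if anything falls off the work surface, if the arm or the gripper's body presses on something with over 40 N, if the wrist force passes 120 N, or if a joint passes its speed limit or range.

## Working session

There is one attempt and no reset: what is moved stays moved. The work goes in short steps, Python scripts to look and compute and a shell command to move; the robot and the scene stay as the last step left them, time stands still between calls to the robot, and variables do not carry over. Pictures are saved under pics/ and viewed, at most 10 in all, crops included, and the job is handed in when it is done.

```bash
mkdir -p pics; cat > h.py <<'E'
import numpy as np, cv2
from scipy.spatial.transform import Rotation as R
from workcell import env
def cam(n,name=None):
    o=env.get_obs(); im,d=env.camera(n); ci=env.camera_info(n); K=np.array(ci["intrinsics"])
    if n=="wrist":
        T=np.eye(4); q=o["eef_rot"]; T[:3,:3]=R.from_quat([q[1],q[2],q[3],q[0]]).as_matrix(); T[:3,3]=o["tool_pos"]
        T=T@np.array(ci["T_tool_cam"])
    else: T=np.array(ci["world_from_camera"])
    if name: cv2.imwrite(f"pics/{name}.png",im[:,:,::-1]); np.savez(f"pics/{name}.npz",im=im,d=d,K=K,T=T)
    return im,d,K,T
def load(name):
    z=np.load(f"pics/{name}.npz"); return z["im"],z["d"],z["K"],z["T"]
def plane(uv,K,T,z):
    uv=np.atleast_2d(np.array(uv,float)); r=np.c_[uv,np.ones(len(uv))]@np.linalg.inv(K).T@T[:3,:3].T
    return T[:3,3]+r*((z-T[2,3])/r[:,2])[:,None]
def cloud(d,K,T):
    v,u=np.indices(d.shape); p=np.stack([(u-K[0,2])/K[0,0]*d,(v-K[1,2])/K[1,1]*d,d],-1)
    p=p@T[:3,:3].T+T[:3,3]; p[d<=0]=np.nan; return p
E
python3 - <<'E'
from h import *
for n in("scene","top"):
    im,d,K,T=cam(n,n); print(n,K.round(1).tolist(),T.round(3).tolist())
a=load("top")[0];
print(env.get_obs())
E
```

```text
scene [[447.1, 0.0, 246.6], [0.0, 447.1, 185.9], [0.0, 0.0, 1.0]] [[0.716, 0.596, -0.364, 1.013], [0.698, -0.62, 0.358, -0.314], [-0.012, -0.511, -0.86, 1.099], [0.0, 0.0, 0.0, 1.0]]
top [[364.7, 0.0, 254.5], [0.0, 364.7, 186.0], [0.0, 0.0, 1.0]] [[-0.006, -0.998, 0.058, 0.524], [-1.0, 0.005, -0.008, 0.08], [0.007, -0.059, -0.998, 1.116], [0.0, 0.0, 0.0, 1.0]]
{'clock': 0.1, 'q': array([-1.33340994e+00,  1.31072680e-01,  1.48914723e+00, -2.04109731e-05,
        1.52304249e+00, -8.54133713e-02]), 'joint_velocities': array([-6.05908197e-05, -1.13099311e-03, -1.14847491e-03,  3.99795118e-04,
       -1.18475264e-03, -4.60758538e-04]), 'effort': array([ 2.56320978e-03, -5.61339855e+01, -4.93096983e+01,  7.72124087e-02,
        2.91291723e-02, -2.98138968e-05]), 'tool_pos': array([ 0.19021754, -0.56850223,  0.21771283]), 'eef_rot': array([-8.31689600e-04,  9.87002866e-01,  1.60700483e-01, -7.35420442e-05]), 'contact_force': array([-0.56041573,  0.46689554, -0.10721402]), 'ft_torque': array([ 0.02131361,  0.01410664, -0.0130797 ]), 'grip_force': 0.0, 'opening': 0.9989086895796347}
```

View pics/top.png

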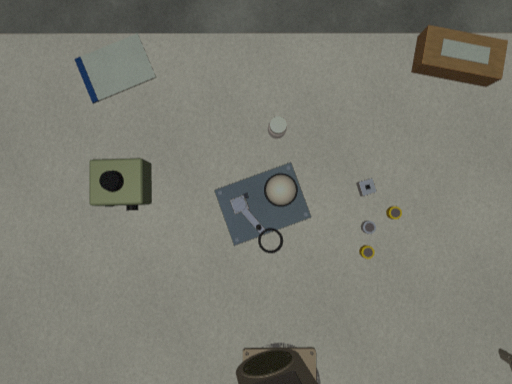

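View pics/scene.png

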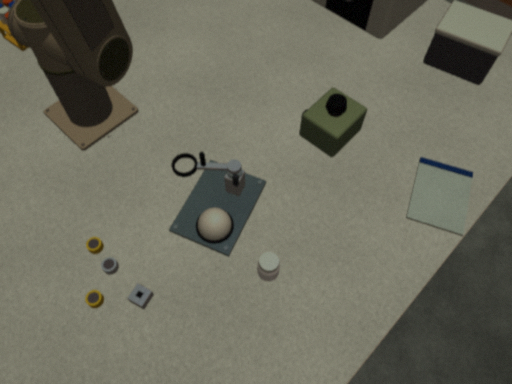

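```bash
python3 - <<'E'
from h import *
im,d,K,T=load("top")
a=im[120:270,200:420]; cv2.imwrite("pics/crop.png",cv2.resize(a,None,fx=3.6,fy=3.6,interpolation=cv2.INTER_CUBIC)[:,:,::-1])
for n,uv,z in(("puck",(368,227),.024),("y1",(395,212),.024),("y2",(367,252),.024),("block",(367,187),.03),("dome",(281,190),.05),("ring",(271,240),.122),("pivot",(240,205),.12),("jar",(278,125),.075),("mixer",(120,180),.15)):
    print(n,plane(uv,K,T,z)[0].round(4))
# plate mask
P=cloud(d,K,T)
hsv=cv2.cvtColor(im,cv2.COLOR_RGB2HSV); print(hsv[225,290],hsv[227,368],hsv[190,281],hsv[300,300])
c=env.camera_info("wrist"); print(np.array(c["T_tool_cam"]).round(4).tolist(),np.array(c["intrinsics"]).round(1).tolist())
E
```

```text
puck [ 0.4636 -0.2669  0.024 ]
y1 [ 0.5079 -0.3491  0.024 ]
y2 [ 0.3896 -0.2622  0.024 ]
block [ 0.583  -0.2649  0.03  ]
dome [ 0.5744 -0.0059  0.05  ]
ring [0.4356 0.0283 0.122 ]
pivot [0.5307 0.112  0.12  ]
jar [0.7612 0.0029 0.075 ]
mixer [0.5984 0.4285 0.15  ]
[ 36  21 121] [ 0 13 79] [ 50  15 151] [ 24  19 131]
[[0.0, -0.9693, -0.246, 0.068], [1.0, 0.0004, -0.0014, 0.0005], [0.0015, -0.246, 0.9693, -0.1666], [0.0, 0.0, 0.0, 1.0]] [[273.7, 0.0, 254.3], [0.0, 273.7, 198.0], [0.0, 0.0, 1.0]]
```

View pics/crop.png

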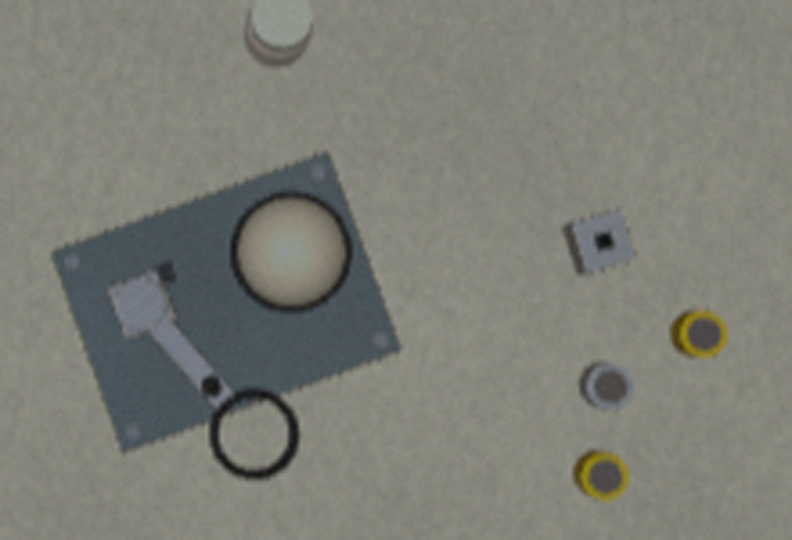

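Candidates are the silver disc at top (368,227), the yellow discs at (395,212) and (367,252), and the square block at (367,187). The puck is the silver disc with the grey inlay at (368,227). It is round and not yellow, and the crop at (607,386) confirms it. The next step is to hover over it.

```bash
python3 -m jog '[[0.7,0.355,-0.199,0.098,0,0,0],[0.7,0.355,-0.199,0.098,0,0,0],[0.7,0.355,-0.199,0.098,0,0,0],[0.7,0.355,-0.199,0.098,0,0,0],[0.7,0.355,-0.199,0.098,0,0,0],[0.7,0.355,-0.199,0.098,0,0,0],[0.7,0.355,-0.199,0.098,0,0,0],[0.7,0.355,-0.199,0.098,0,0,0],[0.7,0.355,-0.199,0.098,0,0,0],[0.7,0.355,-0.199,0.098,0,0,0],[0.7,0.355,-0.199,0.098,0,0,0],[0.7,0.355,-0.199,0.098,0,0,0]]' 20; python3 - <<'E'
from h import *
im,d,K,T=cam("wrist","w1")
P=cloud(d,K,T); hsv=cv2.cvtColor(im,cv2.COLOR_RGB2HSV)
top=((P[...,2]>.018)&(P[...,2]<.032)).astype(np.uint8)
n,l,s,c=cv2.connectedComponentsWithStats(top)
for i in range(1,n):
    if s[i,4]>300:
        ys,xs=np.where(l==i); (u,v),r=cv2.minEnclosingCircle(np.c_[xs,ys].astype(np.float32))
        print(c[i],s[i],hsv[l==i].mean(0).round(),"mean",np.nanmean(P[l==i],0).round(4),plane([u,v],K,T,.024).round(4),np.nanmax(P[l==i],0)-np.nanmin(P[l==i],0))
o=env.get_obs(); print(o["tool_pos"],o["eef_rot"])
E
```

```text
clock: 1.3
tool_pos: [0.4634, -0.2687, 0.1209]
eef_rot: [0.0, 0.987, 0.16, -0.0]
contact_force: [-0.2, -0.5, 0.4]
opening: 0.703
grip_force: 0.0
[35.49391553 24.13886901] [   0    0   66   45 1397] [37. 33. 43.] mean [ 0.5507 -0.0423  0.0242] [[ 0.553 -0.039  0.024]] [0.04919252 0.04773345 0.0139399 ]
[297.59379616  71.27067947] [ 271   43   55   58 2708] [ 95.  17. 128.] mean [ 0.5853 -0.2678  0.0303] [[ 0.5867 -0.2689  0.024 ]] [0.05278878 0.05277707 0.01387215]
[348.0281583  182.27777778] [ 327  163   43   40 1314] [ 17. 133. 128.] mean [ 0.5085 -0.3503  0.0245] [[ 0.5091 -0.3502  0.024 ]] [0.03868849 0.03918731 0.00887889]
[258.62305805 197.8152085 ] [ 239  178   40   40 1223] [ 55.  20. 118.] mean [ 0.4661 -0.2724  0.0247] [[ 0.4661 -0.2723  0.024 ]] [0.03944399 0.03907625 0.00830013]
[230.52941176 256.02328431] [212 242  38  26 816] [ 17. 130. 118.] mean [ 0.3971 -0.2647  0.0244] [[ 0.3925 -0.2661  0.024 ]] [0.0319132  0.03948367 0.00943326]
[ 0.4633345  -0.26890343  0.12102641] [3.19749716e-04 9.87127869e-01 1.59932676e-01 8.67271347e-05]
```

View pics/w1.png

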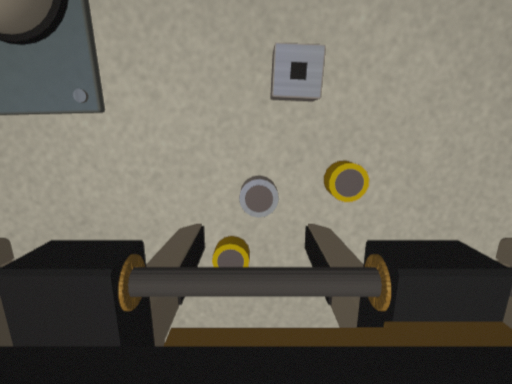

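The wrist view shows the silver puck at (259,198) between the two fingers. The yellow discs are at (348,182) and (231,256), the square block is at (298,71), and all are clear of the fingers' path. I will descend and grip.

```bash
python3 -m jog '[[0.7,0.0016,0.0041,0.05,0,0,0],[0.7,0.0016,0.0041,0.09,0,0,0],[0.7,0.0016,0.0041,0.11,0,0,0],[0.7,0.0016,0.0041,0.116,0,0,0],[0.7,0.0016,0.0041,0.116,0,0,0],[0.3,0.0016,0.0041,0.116,0,0,0],[0.3,0.0016,0.0041,0.116,0,0,0],[0.3,0.0016,0.0041,0.116,0,0,0],[0.3,0.0016,0.0041,0.116,0,0,0],[0.3,0.0016,0.0041,0.116,0,0,0]]' 20; python3 -m jog '[[0.3,0,0,-0.04,0,0,0],[0.3,0,0,-0.09,0,0,0],[0.3,0,0,-0.13,0,0,0],[0.3,0,0,-0.156,0,0,0],[0.3,0,0,-0.156,0,0,0]]'
python3 - <<'E'
from h import *
im,d,K,T=cam("wrist","w2"); o=env.get_obs(); p=o["tool_pos"]; q=o["eef_rot"]
P=cloud(d,K,T); Rm=R.from_quat([q[1],q[2],q[3],q[0]]).as_matrix(); L=(P-p)@Rm
m=(np.abs(L[...,0])<.03)&(np.abs(L[...,1])<.022)&(L[...,2]>-.03)&(L[...,2]<.0)
print(m.sum(),np.nanmedian(L[m],0),np.nanpercentile(L[m],[1,50,99],axis=0))
ys,xs=np.where(m); print(xs.min(),xs.max(),ys.min(),ys.max(),o["tool_pos"])
# dome & arm seen from top/scene depth: sphere fit
from scipy.optimize import least_squares
for n in("top","scene"):
    a,dd,k,t=load(n); Q=cloud(dd,k,t).reshape(-1,3)
    s=Q[(np.hypot(Q[:,0]-.574,Q[:,1]+.006)<.035)&(Q[:,2]>.035)]
    f=least_squares(lambda c:np.linalg.norm(s-c,axis=1)-.045,[.574,-.006,.025],loss="soft_l1",f_scale=.002); print(n,len(s),f.x.round(4),f.cost)
cv2.imwrite("pics/w2c.png",cv2.resize(im[120:384,100:412],None,fx=2,fy=2)[:,:,::-1])
E
```

```text
clock: 2.35
tool_pos: [0.4675, -0.2716, 0.0058]
eef_rot: [0.001, 0.987, 0.161, 0.001]
contact_force: [-1.6, -0.4, 6.2]
opening: 0.428
grip_force: 20.0
clock: 2.85
tool_pos: [0.4692, -0.2727, 0.166]
eef_rot: [0.003, 0.987, 0.161, 0.003]
contact_force: [0.6, -1.4, 0.1]
opening: 0.427
grip_force: 20.0
3537 [ 0.00514895  0.00120958 -0.02177972] [[-0.01091506 -0.02064419 -0.0282576 ]
 [ 0.00514895  0.00120958 -0.02177972]
 [ 0.01816663  0.02135736 -0.00160907]]
212 291 210 267 [ 0.46802233 -0.27188476  0.16299188]
top 446 [ 0.5762 -0.0067  0.0244] 0.00047796867257002187
scene 455 [ 0.5772 -0.0101  0.025 ] 0.0004986064347717375
```

View pics/w2c.png

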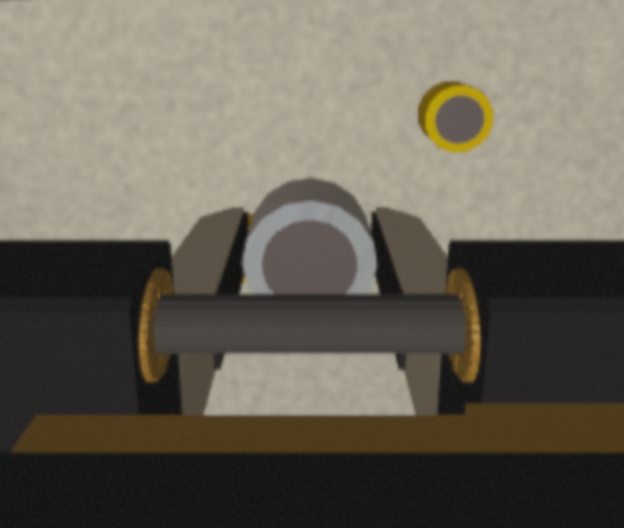

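The crop shows the puck held squarely between the pads, with its inlay at crop (310,262). One yellow disc is visible at crop (455,117), undisturbed. I will move short of the dome to measure it with the wrist camera.

```bash
python3 -m jog '[[0.3,0.02,-0.04,-0.02,0,0,0],[0.3,0.04,-0.08,-0.02,0,0,0],[0.3,0.06,-0.12,-0.02,0,0,0],[0.3,0.08,-0.16,-0.02,0,0,0],[0.3,0.1,-0.2,-0.02,0,0,0],[0.3,0.107,-0.216,-0.02,0,0,0],[0.3,0.107,-0.216,-0.02,0,0,0],[0.3,0.107,-0.216,-0.02,0,0,0]]'
cat > m.py <<'E'
from h import *
from scipy.optimize import least_squares
im,d,K,T=cam("wrist","w3"); o=env.get_obs(); p=o["tool_pos"]; q=o["eef_rot"]
P=cloud(d,K,T); Rm=R.from_quat([q[1],q[2],q[3],q[0]]).as_matrix(); L=(P-p)@Rm
print("tcp",p,"z",Rm[:,2])
m=(np.abs(L[...,0])<.03)&(np.abs(L[...,1])<.0205)&(L[...,2]>-.026)&(L[...,2]<-.016)
n,l,s,c=cv2.connectedComponentsWithStats(m.astype(np.uint8)); i=1+np.argmax(s[1:,4]); t=L[l==i]; print("pucktop z",np.median(t[:,2]))
t=t[np.abs(t[:,2]-np.median(t[:,2]))<.003]
b=np.array([[y,np.percentile(t[np.abs(t[:,1]-y)<.0015,0],98)] for y in np.arange(-.012,.013,.003)])
f=least_squares(lambda c:np.hypot(b[:,0]-c[1],b[:,1]-c[0])-.02,[0,0]); pc=f.x; print("puck centre tool xy",pc,"rms",f.fun.std())
Q=P.reshape(-1,3); u=Q[(np.hypot(Q[:,0]-.576,Q[:,1]+.008)<.033)&(Q[:,2]>.035)&(Q[:,2]<.08)]
f=least_squares(lambda c:np.linalg.norm(u-c,axis=1)-.045,[.576,-.008,.025],loss="soft_l1",f_scale=.001); dc=f.x
print("dome",len(u),dc,np.abs(f.fun).mean())
hsv=cv2.cvtColor(im,cv2.COLOR_RGB2HSV)
# collar outer: black pixels at z~.022, circle r 51mm
k=Q[(hsv[...,2].reshape(-1)<50)&(np.hypot(Q[:,0]-.576,Q[:,1]+.008)<.06)&(np.abs(Q[:,2]-.022)<.005)]
print("collar n",len(k))
if len(k)>50:
    a=np.arctan2(k[:,1]-dc[1],k[:,0]-dc[0]); r=np.hypot(k[:,1]-dc[1],k[:,0]-dc[0]); e=[k[j] for t0 in np.arange(-3.1,3.1,.1) if ((w:=np.where(np.abs(a-t0)<.05)[0]).size>3) for j in [w[np.argsort(r[w])[int(.95*len(w))]]]]
    e=np.array(e); g=least_squares(lambda c:np.hypot(e[:,0]-c[0],e[:,1]-c[1])-c[2],[*dc[:2],.051],loss="soft_l1",f_scale=.001); print("collar",g.x,len(e))
v=(dc-np.r_[0,0,0]); dl=Rm.T@(dc-p); print("shift tool xy to put puck on dome",dl[:2]-pc)
E
python3 m.py
```

```text
clock: 3.7
tool_pos: [0.4987, -0.0322, 0.1789]
eef_rot: [-0.0, 0.987, 0.161, -0.001]
contact_force: [0.1, -1.7, -0.4]
opening: 0.421
grip_force: 20.0
tcp [ 0.49888132 -0.03282125  0.17924535] z [-2.26753799e-03 -1.04333016e-04 -9.99997424e-01]
pucktop z -0.01856180815416625
puck centre tool xy [-0.00290647 -0.00025455] rms 0.00016806649573166942
dome 3475 [ 0.57872861 -0.00855764  0.02535979] 0.0004921826303872379
collar n 343
collar [ 0.57908958 -0.00824311  0.04919701] 38
shift tool xy to put puck on dome [0.08666249 0.00266963]
```

View pics/w3.png

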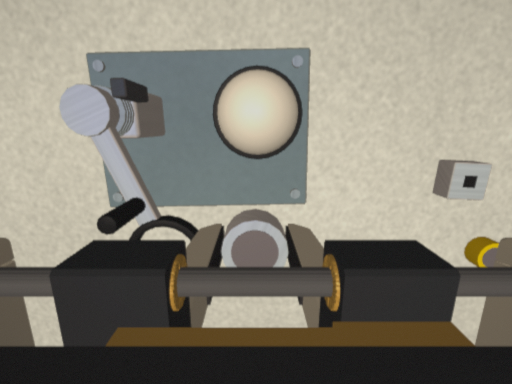

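The wrist view shows the dome at (257,112), clear ahead of the held puck at (256,245). The swing arm is at rest on the left, with the post at (122,214), out of the path. I will hover close over the dome and remeasure.

```bash
python3 -m jog '[[0.3,0.03,0.001,0,0,0,0],[0.3,0.06,0.002,0,0,0,0],[0.3,0.08,0.0027,0,0,0,0],[0.3,0.0867,0.0027,0.02,0,0,0],[0.3,0.0867,0.0027,0.045,0,0,0],[0.3,0.0867,0.0027,0.065,0,0,0],[0.3,0.0867,0.0027,0.08,0,0,0],[0.3,0.0867,0.0027,0.08,0,0,0],[0.3,0.0867,0.0027,0.08,0,0,0],[0.3,0.0867,0.0027,0.08,0,0,0]]'
cat > m2.py <<'E'
import sys
from h import *
from scipy.optimize import least_squares
im,d,K,T=load(sys.argv[1]); ci=env.camera_info("wrist"); Tt=np.array(ci["T_tool_cam"]); L=cloud(d,K,Tt)
m=((np.abs(L[...,0])<.03)&(np.abs(L[...,1])<.0205)&(np.abs(L[...,2]+.0182)<.004)).astype(np.uint8)
n,l,s,c=cv2.connectedComponentsWithStats(m); i=1+np.argmax(s[1:,4]); m=(l==i)
g=cv2.GaussianBlur(cv2.cvtColor(im,cv2.COLOR_RGB2GRAY),(3,3),0)
th,_=cv2.threshold(g[m].reshape(-1,1),0,255,cv2.THRESH_OTSU); print("otsu",th,m.sum())
for nm,mk,r0 in(("top",m,.02),("inlay",m&(g<th),None)):
    mk=cv2.morphologyEx(mk.astype(np.uint8),cv2.MORPH_OPEN,np.ones((3,3))); cs,_=cv2.findContours(mk,cv2.RETR_EXTERNAL,cv2.CHAIN_APPROX_NONE)
    c=max(cs,key=len)[:,0].astype(float); c=c[c[:,1]<c[:,1].max()-3]
    r=np.c_[c,np.ones(len(c))]@np.linalg.inv(K).T@Tt[:3,:3].T; q=Tt[:3,3]+r*((-.0182-Tt[2,3])/r[:,2])[:,None]
    if r0: q=q[np.abs(q[:,1])<.016]; q=q[q[:,0]>.004]
    f=least_squares(lambda p:np.hypot(q[:,0]-p[0],q[:,1]-p[1])-(r0 or p[2]),[0,0,.014],loss="soft_l1",f_scale=.0005); print(nm,f.x.round(4),len(q),np.abs(f.fun).mean().round(5))
E
python3 m2.py w3; sed -i 's/"w3"/"w4"/' m.py; python3 m.py; python3 m2.py w4
```

```text
clock: 4.75
tool_pos: [0.5837, -0.0078, 0.1022]
eef_rot: [0.0, 0.987, 0.16, 0.001]
contact_force: [-0.6, -1.0, -1.0]
opening: 0.424
grip_force: 20.0
otsu 138.0 2862
top [-0.002   0.0004  0.014 ] 62 0.00026
inlay [-0.0025  0.0003  0.0136] 88 0.00017
tcp [ 0.58380581 -0.0076404   0.10226039] z [ 2.51156611e-03 -2.47219177e-04 -9.99996815e-01]
pucktop z -0.01881013904706215
puck centre tool xy [-0.00297873  0.00070438] rms 0.000173532164409294
dome 2033 [ 0.57866353 -0.00872715  0.02526242] 0.00045153988176571154
collar n 841
collar [ 0.57965957 -0.00821089  0.04957208] 37
shift tool xy to put puck on dome [-0.00242021 -0.00138296]
otsu 131.0 2872
top [-0.0019  0.0003  0.014 ] 61 0.00024
inlay [-0.0026  0.0003  0.0136] 89 0.00019
```

View pics/w4.png

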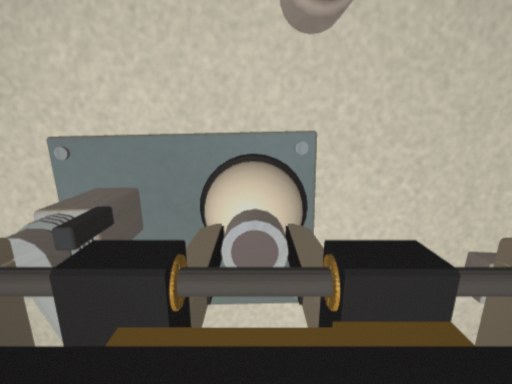

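The wrist view shows the puck at (256,248) hanging just over the dome, which spans columns 205–305 and is centred near 254. I will apply the small correction, descend most of the way and remeasure the height.

```bash
python3 -m jog '[[0.3,-0.0025,-0.0008,0.01,0,0,0],[0.3,-0.0025,-0.0008,0.018,0,0,0],[0.3,-0.0025,-0.0008,0.02,0,0,0],[0.3,-0.0025,-0.0008,0.02,0,0,0],[0.3,-0.0025,-0.0008,0.02,0,0,0],[0.3,-0.0025,-0.0008,0.02,0,0,0],[0.3,-0.0025,-0.0008,0.02,0,0,0]]'; sed -i 's/"w4"/"w5"/' m.py; python3 m.py; python3 m2.py w5; python3 - <<'E'
from h import *
o=env.get_obs();print(o["tool_pos"],o["contact_force"],o["eef_rot"])
E
```

```text
clock: 5.5
tool_pos: [0.5804, -0.0074, 0.081]
eef_rot: [0.0, 0.987, 0.161, 0.0]
contact_force: [0.6, -0.1, -0.8]
opening: 0.425
grip_force: 20.0
tcp [ 0.58035066 -0.00737263  0.08092668] z [ 4.74142631e-04 -3.64424332e-05 -9.99999887e-01]
pucktop z -0.018962078369812913
puck centre tool xy [-0.00286093  0.00044047] rms 0.0001257165927040033
dome 2171 [ 0.57831515 -0.0088284   0.02546239] 0.0008620634093786325
collar n 979
collar [ 0.57971686 -0.00818312  0.0494966 ] 37
shift tool xy to put puck on dome [0.00044447 0.00028419]
otsu 133.0 2853
top [-0.002   0.0004  0.014 ] 61 0.00019
inlay [-0.0025  0.0003  0.0136] 88 0.00018
[ 0.58035066 -0.00737263  0.08092668] [-0.69812511 -0.21095696 -0.60515309] [5.60792320e-05 9.87005030e-01 1.60689185e-01 2.31062641e-04]
```

```bash
python3 -m jog '[[0.3,0,0,0.002,0,0,0],[0.3,0,0,0.003,0,0,0],[0.3,0,0,0.004,0,0,0],[0.3,0,0,0.004,0,0,0],[0.3,0,0,0.004,0,0,0]]'; python3 -m jog '[[0.3,0,0,0.0005,0,0,0],[0.3,0,0,0.001,0,0,0],[0.3,0,0,0.001,0,0,0]]'
```

```text
clock: 6.05
tool_pos: [0.5801, -0.0073, 0.0766]
eef_rot: [-0.0, 0.987, 0.161, -0.0]
contact_force: [-0.7, -0.1, -1.2]
opening: 0.422
grip_force: 20.0
clock: 6.35
tool_pos: [0.5802, -0.0074, 0.0757]
eef_rot: [0.0, 0.987, 0.161, 0.0]
contact_force: [-0.6, -0.3, -0.2]
opening: 0.428
grip_force: 20.0
```

```bash
for i in 1 2 3 ; do python3 -m jog '[[0.3,0,0,0.0005,0,0,0],[0.3,0,0,0.0005,0,0,0],[0.3,0,0,0.0005,0,0,0]]' | egrep 'pos|contact'; done
```

```text
tool_pos: [0.5803, -0.0073, 0.0756]
contact_force: [-2.2, -0.3, 6.0]
tool_pos: [0.5804, -0.0073, 0.0756]
contact_force: [-4.5, 0.0, 9.1]
tool_pos: [0.5804, -0.0073, 0.0755]
contact_force: [-6.7, 0.5, 12.1]
```

```bash
python3 -m jog '[[0.3,0,0,-0.0006,0,0,0],[0.3,0,0,-0.0012,0,0,0],[0.3,0,0,-0.0012,0,0,0],[0.3,0,0,-0.0012,0,0,0]]' 5;  python3 - <<'E'
from h import *
for i in range(2):
    cam("wrist"); o=env.get_obs(); print(o["tool_pos"],o["contact_force"],o["ft_torque"],o["grip_force"])
E
```

```text
clock: 7.65
tool_pos: [0.5804, -0.0074, 0.0755]
eef_rot: [0.0, 0.987, 0.161, 0.0]
contact_force: [0.3, -0.2, 3.6]
opening: 0.433
grip_force: 5.0
[ 0.58040946 -0.00741959  0.07547763] [ 0.90688775 -0.09710262  2.77539173] [-0.04078324 -0.0971599  -0.02156501] 5.000963732600212
[ 0.58041408 -0.00742326  0.075479  ] [ 1.24294477 -1.09639634  2.71931154] [-0.08149375 -0.09456962 -0.07836176] 5.000967755913734
```

Light contact, about 3 N. I will release gently.

```bash
python3 -m jog '[[0.44,0,0,0,0,0,0],[0.45,0,0,0,0,0,0],[0.46,0,0,0,0,0,0],[0.48,0,0,0,0,0,0],[0.52,0,0,0,0,0,0],[0.58,0,0,0,0,0,0],[0.62,0,0,0,0,0,0],[0.62,0,0,0,0,0,0],[0.62,0,0,0,0,0,0],[0.62,0,0,0,0,0,0]]' 5; sed -i 's/"w5"/"w6"/' m.py; python3 m.py; python3 m2.py w6
```

```text
clock: 8.75
tool_pos: [0.5801, -0.0074, 0.0754]
eef_rot: [0.0, 0.987, 0.161, 0.0]
contact_force: [0.5, 0.1, 0.6]
opening: 0.621
grip_force: 0.0
tcp [ 0.58013009 -0.00736715  0.07535131] z [ 2.02126625e-05  7.53784528e-06 -1.00000000e+00]
pucktop z -0.019443464076637062
puck centre tool xy [-0.00374812  0.0001591 ] rms 0.00011473211965007228
dome 3001 [ 0.57859164 -0.00875673  0.02544406] 0.0014060710557862088
collar n 1078
collar [ 0.57977182 -0.0081878   0.04953458] 35
shift tool xy to put puck on dome [0.00184723 0.00067068]
otsu 128.0 2704
top [-0.0027  0.0003  0.014 ] 61 0.00019
inlay [-0.0037  0.0001  0.0136] 85 0.00019
```

View pics/w6.png

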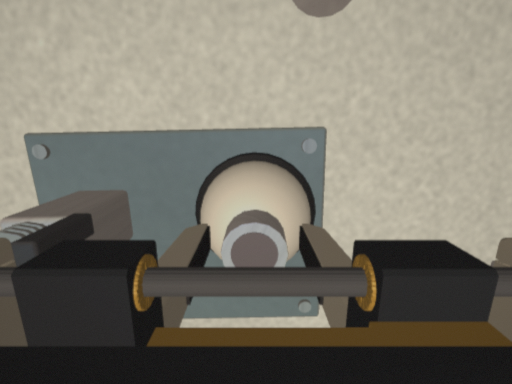

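The puck stands on the dome at (255,248) and the fingers are clear of it. It settled about 1 mm, so I will check its tilt.

```bash
cat > t.py <<'E'
import sys
from h import *
im,d,K,T=load(sys.argv[1]); P=cloud(d,K,T).reshape(-1,3)
lo,hi=map(float,sys.argv[2:4])
Q=P[(np.hypot(P[:,0]-.577,P[:,1]+.0085)<.022)&(P[:,2]>lo)&(P[:,2]<hi)]
A=np.c_[Q[:,:2]-[.577,-.0085],np.ones(len(Q))]
w=np.ones(len(Q),bool)
for _ in range(6):
    c=np.linalg.lstsq(A[w],Q[w,2],rcond=None)[0]; w=np.abs(A@c-Q[:,2])<.0015
print(sys.argv[1],"slope",c.round(4),w.sum(),Q[w].mean(0))
E
python3 t.py w6 .088 .1; python3 t.py w5 .094 .105; python3 t.py w4 .115 .127
```

```text
w6 slope [ 0.0286 -0.0038  0.0947] 2518 [ 0.58115706 -0.00718578  0.09481965]
w5 slope [-0.0106 -0.0024  0.0999] 2656 [ 0.58186493 -0.00719769  0.09988274]
w4 slope [-0.004  -0.0014  0.1211] 2463 [ 0.5841254  -0.0074993   0.12109752]
```

The tilt is about 2° with roughly 1.3 mm offset, which is stable, so I will leave it. I'll lift straight up and then locate the post and pivot.

```bash
python3 -m jog '[[0.62,0,0,-0.01,0,0,0],[0.62,0,0,-0.03,0,0,0],[0.62,0,0,-0.06,0,0,0],[0.62,0,0,-0.09,0,0,0],[0.62,0,0,-0.12,0,0,0],[0.62,-0.04,0,-0.14,0,0,0],[0.62,-0.08,0,-0.14,0,0,0],[0.62,-0.1,0,-0.14,0,0,0],[0.62,-0.1,0,-0.14,0,0,0],[0.62,-0.1,0,-0.14,0,0,0]]'; python3 - <<'E'
from h import *
im,d,K,T=cam("wrist","w7"); P=cloud(d,K,T).reshape(-1,3)
V=cv2.cvtColor(im,cv2.COLOR_RGB2HSV)[...,2].reshape(-1)
o=env.get_obs();print(o["tool_pos"],o["eef_rot"])
for nm in("w7","w3","top","scene"):
    a,dd,k,t=load(nm); Q=cloud(dd,k,t).reshape(-1,3)
    near=np.hypot(Q[:,0]-.471,Q[:,1]-.059)<.03
    s=Q[near&(Q[:,2]>.135)&(Q[:,2]<.185)]; tp=s[s[:,2]>.172]
    print(nm,"post",len(s),s.mean(0).round(4),"top",len(tp),tp.mean(0).round(4) if len(tp) else "", np.round(tp.min(0),4) if len(tp) else "",np.round(tp.max(0),4) if len(tp) else "")
    al=Q[(Q[:,2]>.12)&(Q[:,2]<.134)&(np.hypot(Q[:,0]-.531,Q[:,1]-.112)<.09)]
    if len(al): 
        c,ev=np.linalg.eigh(np.cov(al[:,:2].T)); print(" arm",len(al),al.mean(0).round(4),np.degrees(np.arctan2(ev[1,1],ev[0,1])))
    # plate top points -> minAreaRect
    pl=Q[(np.abs(Q[:,2]-.012)<.004)&(np.hypot(Q[:,0]-.555,Q[:,1]-.05)<.17)]
    if len(pl): r=cv2.minAreaRect((pl[:,:2]*1000).astype(np.float32)); print(" plate",r)
E
python3 t.py w7 .088 .1
```

```text
clock: 9.8
tool_pos: [0.4858, -0.0392, 0.2163]
eef_rot: [0.0, 0.987, 0.16, 0.001]
contact_force: [-0.4, 0.4, 0.6]
opening: 0.619
grip_force: 0.0
[ 0.48603201 -0.03894815  0.21600028] [9.58775755e-05 9.87014945e-01 1.60627065e-01 6.59516647e-04]
w7 post 586 [0.4769 0.0588 0.1658] top 284 [0.4754 0.0603 0.177 ] [0.468  0.054  0.1721] [0.4814 0.0675 0.1791]
 arm 3647 [0.5205 0.0953 0.1292] -143.01482237254734
 plate ((537.9820556640625, 45.85600280761719), (180.3857421875, 250.29220581054688), 19.567380905151367)
w3 post 894 [0.4774 0.059  0.165 ] top 402 [0.4758 0.0602 0.1768] [0.4685 0.0541 0.172 ] [0.4819 0.0674 0.1796]
 arm 4918 [0.5208 0.0952 0.1291] -143.0977036628715
 plate ((538.0479736328125, 45.64447021484375), (180.4573974609375, 249.83872985839844), 19.673240661621094)
top post 24 [0.4728 0.0638 0.1747] top 21 [0.4722 0.0636 0.1765] [0.4661 0.059  0.1731] [0.4787 0.0693 0.1797]
 arm 328 [0.5148 0.0978 0.1285] -143.36219171517865
 plate ((535.1553344726562, 47.97590637207031), (179.73287963867188, 249.8914337158203), 19.66048240661621)
scene post 68 [0.4762 0.0578 0.1621] top 26 [0.4749 0.0585 0.1766] [0.4669 0.0532 0.1722] [0.4806 0.0658 0.1828]
 arm 372 [0.5176 0.0914 0.128 ] -144.08906042380997
 plate ((536.8037719726562, 43.84019470214844), (181.03245544433594, 251.36512756347656), 19.83544921875)
w7 slope [ 0.0387 -0.0004  0.0949] 1213 [ 0.57693039 -0.0083731   0.09486331]
```

View pics/w7.png

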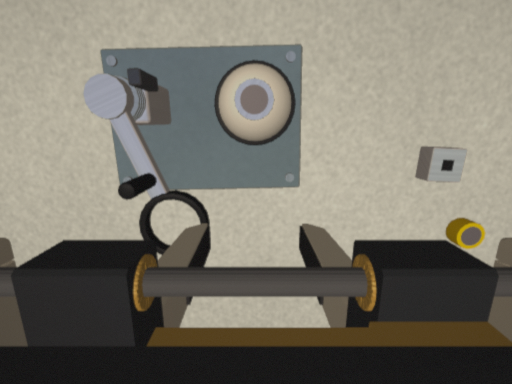

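The wrist view shows the puck standing centred on the dome at (254,99). The post is at (135,186), pivot cap (107,96), ring (174,222). The next move goes over the post, turned so the fingers close tangentially.

```bash
python3 -m jog '[[0.5,0.0214,-0.0975,0,0,0,-0.0633],[0.5,0.0214,-0.0975,0,0,0,-0.0633],[0.5,0.0214,-0.0975,0,0,0,-0.0633],[0.5,0.0214,-0.0975,0,0,0,-0.0633],[0.5,0.0214,-0.0975,0,0,0,-0.0633],[0.5,0.0214,-0.0975,0,0,0,-0.0633]]'; python3 - <<'E'
from h import *
im,d,K,T=cam("wrist","w8"); o=env.get_obs(); q=o["eef_rot"]; Rm=R.from_quat([q[1],q[2],q[3],q[0]]).as_matrix()
print(o["tool_pos"],np.degrees(np.arctan2(Rm[1,0],Rm[0,0])))
Q=cloud(d,K,T).reshape(-1,3); s=Q[(np.hypot(Q[:,0]-.4755,Q[:,1]-.0603)<.02)&(Q[:,2]>.172)&(Q[:,2]<.183)]
print(len(s),(s.max(0)+s.min(0))/2,s.max(0)-s.min(0)); print("post in tool",((s.max(0)+s.min(0))/2-o["tool_pos"])@Rm)
E
```

```text
clock: 10.45
tool_pos: [0.475, 0.0595, 0.2152]
eef_rot: [0.0, 0.936, 0.351, -0.0]
contact_force: [-0.2, -0.3, -0.4]
opening: 0.506
grip_force: 0.0
[0.47496597 0.05941355 0.21521294] 41.09440575742159
245 [0.47510226 0.06121366 0.17558662] [0.01281136 0.01386891 0.00710687]
post in tool [ 0.00129732 -0.00126144  0.03962612]
```

```bash
python3 -m jog '[[0.5,0.001,-0.001,0.03,0,0,0],[0.5,0.001,-0.001,0.055,0,0,0],[0.5,0.001,-0.001,0.076,0,0,0],[0.5,0.001,-0.001,0.076,0,0,0],[0.5,0.001,-0.001,0.076,0,0,0],[0.05,0.001,-0.001,0.076,0,0,0],[0.05,0.001,-0.001,0.076,0,0,0],[0.05,0.001,-0.001,0.076,0,0,0],[0.05,0.001,-0.001,0.076,0,0,0],[0.05,0.001,-0.001,0.076,0,0,0],[0.05,0.001,-0.001,0.076,0,0,0]]' 15; python3 - <<'E'
import numpy as np
a0=np.degrees(np.arctan2(.0603-.1138,.4755-.5351)); print(a0)
for k in range(0,13):
    t=np.radians(k*68.75/12); # anticlockwise; tool frame x->pivot, y tangential fwd
    # post in frame e_r=-x, e_t=y
    print(k, "x",round(.08*(1-np.cos(t)),4),"y",round(.08*np.sin(t),4),"turn",round(-np.degrees(t)/360,4))
E
```

```text
clock: 11.6
tool_pos: [0.4749, 0.0617, 0.1397]
eef_rot: [-0.0, 0.936, 0.353, 0.0]
contact_force: [-1.3, -0.1, 3.7]
opening: 0.148
grip_force: 15.0
-138.08723209460516
0 x 0.0 y 0.0 turn -0.0
1 x 0.0004 y 0.008 turn -0.0159
2 x 0.0016 y 0.0159 turn -0.0318
3 x 0.0036 y 0.0236 turn -0.0477
4 x 0.0063 y 0.0312 turn -0.0637
5 x 0.0098 y 0.0384 turn -0.0796
6 x 0.014 y 0.0452 turn -0.0955
7 x 0.0188 y 0.0515 turn -0.1114
8 x 0.0243 y 0.0574 turn -0.1273
9 x 0.0303 y 0.0627 turn -0.1432
10 x 0.0368 y 0.0673 turn -0.1591
11 x 0.0437 y 0.0713 turn -0.1751
12 x 0.051 y 0.0746 turn -0.191
```

```bash
python3 -m jog '[[0.05,0.0004,0.008,0,0,0,-0.0159],[0.05,0.0016,0.0159,0,0,0,-0.0318],[0.05,0.0036,0.0236,0,0,0,-0.0477],[0.05,0.0063,0.0312,0,0,0,-0.0637],[0.05,0.0098,0.0384,0,0,0,-0.0796],[0.05,0.014,0.0452,0,0,0,-0.0955],[0.05,0.0188,0.0515,0,0,0,-0.1114],[0.05,0.0243,0.0574,0,0,0,-0.1273],[0.05,0.0303,0.0627,0,0,0,-0.1432],[0.05,0.0368,0.0673,0,0,0,-0.1591],[0.05,0.0368,0.0673,0,0,0,-0.1591],[0.05,0.0368,0.0673,0,0,0,-0.1591]]' 25; python3 - <<'E'
from h import *
o=env.get_obs(); q=o["eef_rot"]; Rm=R.from_quat([q[1],q[2],q[3],q[0]]).as_matrix(); r=o["tool_pos"]-[.5351,.1138,0]
print(np.degrees(np.arctan2(r[1],r[0])),np.hypot(*r[:2]),np.degrees(np.arctan2(Rm[1,0],Rm[0,0])),Rm.T@o["contact_force"])
E
```

```text
clock: 12.8
tool_pos: [0.5466, 0.0351, 0.1397]
eef_rot: [-0.0, 0.653, 0.757, -0.0]
contact_force: [-4.7, -0.7, 6.3]
opening: 0.142
grip_force: 25.0
-81.69966419575121 0.07953765174114671 98.48245914832235 [-0.0297827  -4.80358638 -6.31662725]
```

```bash
python3 -m jog '[[0.05,0.0001,0.0042,0,0,0,-0.0083],[0.05,0.0004,0.0084,0,0,0,-0.0167],[0.05,0.0007,0.0105,0,0,0,-0.021],[0.05,0.001,0.0125,0,0,0,-0.025],[0.05,0.0013,0.014,0,0,0,-0.028],[0.05,0.0013,0.014,0,0,0,-0.028],[0.05,0.0013,0.014,0,0,0,-0.028]]' 25; cat > f.py <<'E'
from h import *
cam("wrist")
o=env.get_obs(); q=o["eef_rot"]; Rm=R.from_quat([q[1],q[2],q[3],q[0]]).as_matrix(); r=o["tool_pos"]-[.5351,.1138,0]
print(np.degrees(np.arctan2(r[1],r[0])),np.hypot(*r[:2]),np.degrees(np.arctan2(Rm[1,0],Rm[0,0])),Rm.T@o["contact_force"],Rm.T@o["ft_torque"])
E
python3 f.py;  python3 -m jog '[[0.05,0.0001,0.0007,0,0,0,-0.0014],[0.05,0.0002,0.0014,0,0,0,-0.0028],[0.05,0.0002,0.0014,0,0,0,-0.0028],[0.05,0.0002,0.0014,0,0,0,-0.0028]]'; python3 f.py
```

```text
clock: 13.5
tool_pos: [0.56, 0.0382, 0.1397]
eef_rot: [-0.0, 0.584, 0.812, -0.001]
contact_force: [-4.7, -2.3, 6.4]
opening: 0.143
grip_force: 25.0
-71.77276725832205 0.07958349707833318 108.5378711710767 [-0.72548882 -5.3951274  -5.68912466] [ 0.74013679 -0.12171752  0.00955816]
clock: 13.95
tool_pos: [0.5613, 0.0387, 0.1397]
eef_rot: [-0.0, 0.577, 0.817, -0.001]
contact_force: [-4.1, -1.9, 6.2]
opening: 0.146
grip_force: 25.0
-70.80151392214711 0.07956346869583845 109.53909960506851 [-1.18942112 -4.65013016 -5.26930091] [ 0.73500126 -0.27794847  0.03958802]
```

```bash
for i in 1 2; do python3 -m jog '[[0.05,0,0.0007,0,0,0,-0.0014],[0.05,0,0.0007,0,0,0,-0.0014],[0.05,0,0.0007,0,0,0,-0.0014]]' >/dev/null; python3 f.py; done
```

```text
-70.31739010818028 0.07958880005070969 110.04029899242093 [-1.16028684 -5.35585955 -6.37839108] [ 0.73082244 -0.25703093 -0.03195079]
-70.07142148721915 0.07958980255950969 110.54094299914557 [-0.82983281 -7.84589078 -8.22655563] [ 1.05371607 -0.14013145  0.04907514]
```

```bash
python3 -m jog '[[0.05,0,0.0006,0,0,0,0],[0.05,0,0.0006,0,0,0,0],[0.05,0,0.0006,0,0,0,0]]' >/dev/null; python3 f.py;  python3 -m jog '[[0.05,0,0.0006,0,0,0,0],[0.05,0,0.0006,0,0,0,0],[0.05,0,0.0006,0,0,0,0]]' |grep contact; python3 f.py; python3 - <<'E'
from h import *
for n in("top","scene"): cam(n,n+"2")
a=load("top2")[0][150:260,205:325]; b=load("scene2")[0][140:270,160:280]
f=lambda x:cv2.resize(x,(390,400),interpolation=cv2.INTER_CUBIC)
cv2.imwrite("pics/end.png",np.hstack([f(a),f(b)])[:,:,::-1])
E
```

```text
-69.94393358868788 0.07955608732869891 110.54118819300126 [-0.51574142 -9.7425757  -8.0929127 ] [ 1.44712868 -0.17645777  0.10024675]
contact_force: [-11.4, -5.0, 10.5]
-69.85333496277704 0.07955794764550547 110.53640946053886 [ -1.01245893 -12.60683279  -9.99288109] [ 1.84395477 -0.18875842  0.06960095]
```

View pics/end.png

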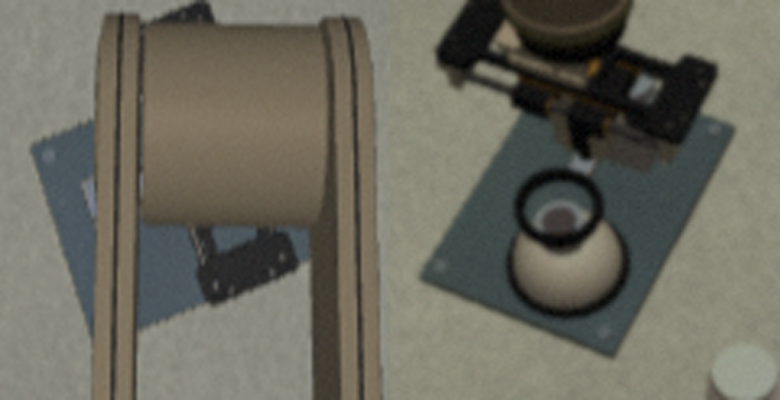

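The right half shows the ring at (558,205) over the puck, which still stands on the dome. The gripper is holding the post at the stop with about 12 N against the 5.6 N spring, and the top view is blocked by the arm. I will hand in now.

```bash
python3 -c "
from workcell import env
print(env.job_done())"
```

```text
the job is handed in; nothing more can be done
None
```

The job is handed in at about 15 s of the 56 s allowed: the puck stands on its own on the dome (about 2° tilt, 1.5 mm off centre), and the gripper is still holding the ring arm against its stop, with the ring over the puck.

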